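# Click the candy tray round to the guest

### The job

Serve the sweets: with a fingertip against the corner posts of the octagonal candy tray, flick the tray round clockwise (seen from above), click by click, until the open bay of sweets has come to rest with its middle post facing the tea cup on the end of the serving board, and do not let it run on past the cup. Push gently and only at the tray's edge: do not touch the closed lids, do not grasp or lift anything, and leave the cup and everything else where it stands.

Things in the scene. Friction and masses are not known exactly. Their poses are not given: they have to be found in the camera images.
- board: Light wooden serving board that carries the candy tray, fixed. 345 x 190 mm, top 14 mm above the sideboard lid. Origin: on the sideboard lid's surface, on the tray's vertical turning axis; x axis along the board towards the tea cup (cup centre 205 mm from the axis), z up. At a click stop the tray's posts lie at 0, 45, 90 ... deg from this x axis.
- turntable (a joint): Tray angle about its vertical axis, rad; 0 = the open bay's middle post faces the cup; grows clockwise seen from above. Starts negative, -0.785 per click still to go (1 to 3). Turns endlessly, with a sprung stop every 45 deg: pushed less than half a click (22.5 deg) it springs back, beyond half it snaps on to the next stop and rests. About 2 to 4 N at a post; at 0.1 m/s it does not overrun.
- tray: Octagonal dark wooden tray on a low steel turntable, 230 mm across flats; walls 26 to 64 mm above the sideboard lid, an upright round post at each of the eight corners. One open bay, two sides wide, holds sweets that are part of the tray. Origin: on the turning axis at the tray's underside, 26 mm above the sideboard lid; x axis towards the open bay's middle post, z up.
- open_post (a point): Top of the shaft of the open bay's middle post. All eight posts: 20 mm diameter, 45 deg apart, centres 142 mm from the turning axis, shafts 26 to 66 mm above the sideboard lid, brass ball on top up to 76 mm; a 10 mm thick web joins each to its corner. Between neighbours an 88 mm gap, open from above, outside the flat wall (115 mm from the axis).
- lids: The six closed red plastic compartments, wedge-shaped, over the other six sides of the tray and turning with it; flat tops 66 mm above the sideboard lid, 34 to 107 mm from the axis, each with a round red knob (18 mm across, up to 77 mm above the sideboard lid). Not to be touched. Origin as for the tray.
- cup: The guest's tea cup: white, no handle, 68 mm across, 55 mm tall, loose on a cork disc at the end of the serving board (rim about 71 mm above the sideboard lid), 19 mm outside the circle that the posts sweep. Origin: centre of its underside.
- teapot: Small blue ceramic teapot, body 112 mm across, 108 mm tall, loose, to the left of the tray. Origin: centre of its underside; spout along its x axis (to 92 mm), handle opposite (to 87 mm).
- jar: Glass jar with a wire-bail flip-top lid, 94 mm across, 130 mm tall, loose, to the right of the tray. Origin: centre of its underside.
- tong: Stainless steel candy tong with a slide clip, 143 mm long, 16 mm tall, lying loose on the sideboard lid to the right of the tray. Origin: on the sideboard lid, near its middle; it lies along its x axis.
- caddy: Green tea tin with a brass lid, 79 mm across, 104 mm tall, loose, to the left of the tray. Origin: centre of its underside.
- dish: Small white dish, 110 mm across, 16 mm tall, with wrapped sweets, loose, to the left of the cup. Origin: centre of its underside.
Things that resemble listed ones, but are neither listed nor needed, are in the scene too. What is meant by the cup is not blue or orange, and is the larger of those in its own colour.

How it is judged:
At the end, for the whole second after the job is handed in: The tray rests in the click stop at which the open bay's middle post faces the cup (turntable within 0.09 rad, about 5 degrees, of 0, reached clockwise, and still); the cup is upright and the cup, teapot, jar, tong, tin and dish are each within 20 mm of where they began (value of joint turntable between -0.09 and 0.09 rad and velocity of joint turntable between -0.05 and 0.05 rad/s and angle between cup's own z axis and vertical below 0.1 rad and distance of each of cup, teapot, jar, tong, caddy, dish from where it was at the start of the episode below 0.02 m); the robot touches nothing.
It fails at once if the tray was let run past the cup (more than half a click beyond it) (value of joint turntable above 0.45 rad).
It fails at once if the tray was turned the wrong way round (counter-clockwise, beyond three and a half clicks from the cup) (value of joint turntable below -2.827 rad).
It fails at once if the lids of the closed compartments were touched (over 2 N) (contact force between the fingers and lids above 2 N).
It fails at once if the tray was pushed roughly (over 25 N) (contact force between the fingers and tray above 25 N).
It fails at once if a bystander was lifted, carried or pushed away (over 20 mm), or the tea cup tipped over (distance of any of cup, teapot, jar, tong, caddy, dish from where it was at the start of the episode above 0.02 m or angle between cup's own z axis and vertical above 0.35 rad).
It also fails if it takes over 51 s, if anything falls off the work surface, if the arm or the gripper's body presses on something with over 40 N, if the wrist force passes 120 N, or if a joint passes its speed limit or range.

### The arm

A 6-joint arm with a two-finger parallel gripper is mounted at the origin on the work surface. World frame = base frame: x ahead of the robot, y to its left, z up, the work surface at z = 0. Lengths are in m, angles in rad, forces in N, time in s.
With the tool pointing down it reaches from about 0.425 to 0.95 m from the base axis. Payload 14.7 kg.
Tool frame: the origin (TCP) lies at the very end of the fingers, on their centre line; the grasp point (between the pads) lies 19 mm behind it (r.grip_point_offset is the distance from the TCP to the grasp point, in m); z points along the fingers, y is the direction in which the jaws open and shut (so a half turn about z gives the same grasp; the last joint's range is limited). The gripper opens to 85 mm and grips with 20 to 120 N. Pads are 22 mm wide; open, the fingers measure 114 mm over their backs; the gripper's body (76 mm by 85 mm) begins 54 mm behind the grasp point. The pads swing forward as they close: fully open they stand 13 mm farther back than shut.
Start: joints at [-0.047, 0.48, 1.596, -0, 1.065, -0.047], TCP at [0.65, 0, 0.231] pointing down, gripper open.
Joint ranges: [-2.75, 2.75], [-0.82, 2.05], [0.23, 2.67], [-1.56, 4.7], [0.09, 2.69], [-2.92, 2.92]. Speed limits (rad/s): [1.89, 1.89, 2.39, 3.01, 3.01, 3.01].

### API

Orientations are given as a rotation vector (axis times angle).
In Python, from cell import r, grab_frame, ticket gives the robot as it stands.
- The arm moves only by the shell command python3 -m pendant 'ROWS' [FORCE]. ROWS is JSON, a list of rows, each a list of 5 numbers: the shift along the tool's x, y, z in mm, then the turn about the tool's z in rad, then the closure in counts, from 0 (fully open) to 255 (shut). A call has exactly 8 rows; each row is the pose to reach, as a shift and turn from the pose commanded when the call began, along the tool's axes at that moment; what a row does not reach only later rows make up. A row lasts 1/10 s, in which the tool goes at most 50 mm and 8.59 degrees, less where a joint would pass 70% of its speed; a pose out of reach is approached as far as the arm can. A call with a gripper value outside its range is refused whole. The fingers move at their own pace and stop on an object; FORCE is the grip in N (left out, the last holds). Time passes only in rows, so rows that repeat a pose let the fingers close, or fill a call up. It gives the time, the measured TCP pose, the force and the opening at its end, in the units of the state.
- r.sense(): the state, without advancing time (a new reading comes with each control period).
- grab_frame(name): name is "scene" or "side" or "wrist"; returns a dict with "color" (480x640x3 uint8, blue, green, red), "range_z" (480x640 float32, m along the optical axis (not along the pixel's ray), 0 where there is no reading), "fx", "fy", "cx", "cy" (pixels), "k1" (the pictures are not rectified: a ray, as slopes to the right and down, at radius r is drawn at 1 + k1 r^2 times it, then the intrinsics apply), "world_from_camera" (4x4, takes a point from camera to world coordinates); the wrist camera has in their place "T_tool_cam" (4x4, takes a point from camera to tool coordinates, whose origin is the TCP and whose axes are the flange's). Camera axes: x right, y down, z forward; pixel columns grow to the right and rows downward; lengths in m; the calibration is good to about 2 mm. A picture is of the moment at which its call begins: read the wrist's pose just before it.
- ticket.sign_off(): hands the job in, once; it reports no verdict.
The state is a dict: "t": time; "qpos": joint angles; "dq": joint speeds; "joint_efforts": joint torques, N m; "eef_pos": TCP position; "ee_rot": TCP orientation; "contact_force": force on the tool from outside, world axes, zero at the start; "ft_torque": the same for the moment, N m; "grip_width": finger opening in m.
Only numpy, scipy, OpenCV 4.12 (cv2) and the standard library are available. Lean on these libraries where they do the work, as an engineer would, in place of code of your own. Each camera call takes 0.05 s, during which the arm holds its last target. There are 200 camera calls.

## Working session

There is one attempt and no reset: what is moved stays moved. The work goes in short steps, Python scripts to look and compute and a shell command to move; the robot and the scene stay as the last step left them, time stands still between calls to the robot, and variables do not carry over. Pictures are saved under pics/ and viewed, about 8 in all and at most 12, crops included, and the job is handed in when it is done.

```bash
mkdir -p pics; python3 - <<'E'
from cell import r,grab_frame
import cv2,pickle
s=r.sense();print(s)
D={}
for n in("scene","side","wrist"):
    f=grab_frame(n);D[n]=f;cv2.imwrite(f"pics/{n}0.png",f["color"])
    print(n,f["fx"],f["cx"],f["cy"],f["k1"],f.get("world_from_camera",f.get("T_tool_cam")))
pickle.dump(D,open("f0.pkl","wb"))
E
```

```text
{'t': 0.0, 'qpos': array([-4.66142494e-02,  4.80800791e-01,  1.59688382e+00,  7.13419676e-06,
        1.06510447e+00, -4.65962524e-02]), 'dq': array([ 2.56382906e-05, -7.19150196e-04,  1.13296938e-03, -1.82931960e-03,
        6.82770342e-04,  5.06625027e-04]), 'joint_efforts': array([ 2.41355090e-03, -9.50650907e+01, -4.30184269e+01, -5.27583288e-04,
        1.24796593e-02,  1.26860105e-04]), 'eef_pos': array([6.49581138e-01, 3.35837567e-05, 2.30688834e-01]), 'ee_rot': array([-2.22083671e+00, -2.22078906e+00,  1.25794074e-03]), 'contact_force': array([-0.85248427, -0.26298061,  0.17522548]), 'ft_torque': array([-0.01461399,  0.00018852, -0.02295326]), 'grip_width': 0.08547707964968723}
scene 457.5436540186408 322.01511635931547 236.94461530188167 -0.07709766029007027 [[ 0.80428424  0.44435122 -0.3945616   1.06671233]
 [ 0.59398002 -0.58132377  0.55610287 -0.54257851]
 [ 0.01773695 -0.68162648 -0.7314853   0.84355108]
 [ 0.          0.          0.          1.        ]]
side 555.6299912184022 322.34189442550195 238.85568228025923 -0.12036107915513633 [[ 0.73682514 -0.45984814  0.49560911  0.09263875]
 [-0.67579502 -0.52235612  0.52004344 -0.53747053]
 [ 0.01974344 -0.71811125 -0.6956482   0.86076578]
 [ 0.          0.          0.          1.        ]]
wrist 388.30652801185335 324.1260550279047 244.27856922480822 0.024229282115949862 [[-5.95486918e-04 -9.50690096e-01 -3.10141882e-01  7.92303141e-02]
 [ 9.99999657e-01 -3.87516196e-04 -7.32177485e-04 -1.73169620e-04]
 [ 5.75888881e-04 -3.10142212e-01  9.50690000e-01 -1.41180982e-01]
 [ 0.00000000e+00  0.00000000e+00  0.00000000e+00  1.00000000e+00]]
```

View pics/scene0.png

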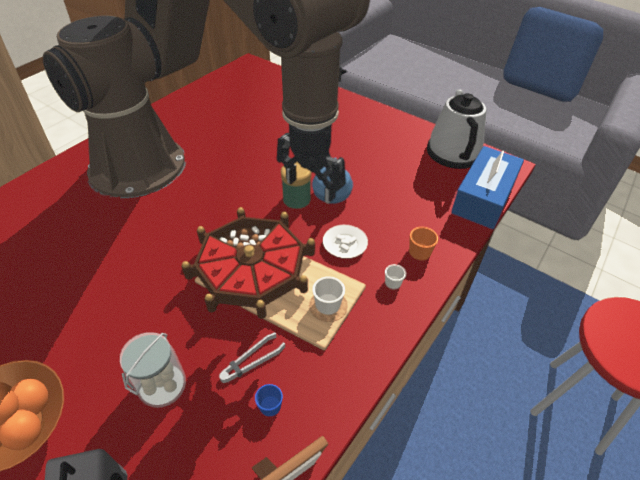

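View pics/side0.png

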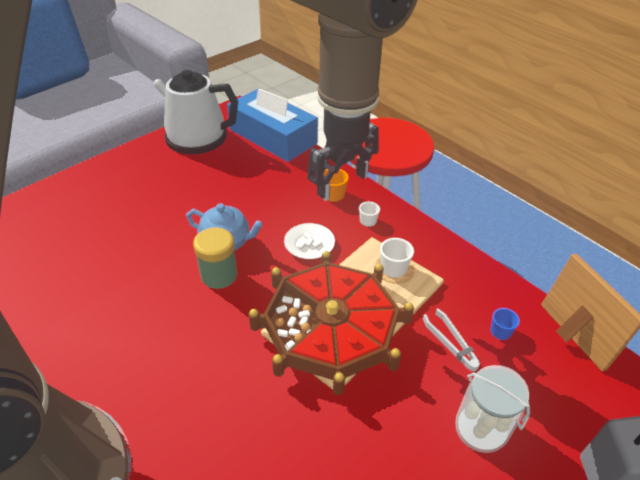

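The tray sits mid-scene. In the side view the open bay is at (293,322) with its middle post at (254,315), and the cup is at (396,250) with the facing post at (378,267). That makes about 3 clicks to go. Next I'll measure the posts, cup and surroundings.

```bash
cat > h.py <<'E'
import numpy as np,pickle,cv2
def ray(f,u,v):
    d=np.array([(u-f["cx"])/f["fx"],(v-f["cy"])/f["fy"]]);s=d.copy()
    for _ in range(10): s=d/(1+f["k1"]*(s@s))
    return np.array([s[0],s[1],1.])
def depthpt(f,u,v,W=None,w=2):
    W=f["world_from_camera"] if W is None else W
    p=f["range_z"][v-w:v+w+1,u-w:u+w+1];p=p[p>0]
    z=np.median(p) if len(p) else np.nan
    return (W@np.r_[ray(f,u,v)*z,1])[:3]
def plane(f,u,v,h,W=None):
    W=f["world_from_camera"] if W is None else W
    d=W[:3,:3]@ray(f,u,v);o=W[:3,3];return o+d*(h-o[2])/d[2]
E
python3 - <<'E'
from h import *
np.set_printoptions(precision=3,suppress=True)
D=pickle.load(open("f0.pkl","rb"));
f=D["side"]
seeds=[(254,315),(276,272),(326,257),(378,267),(408,308),(395,353),(339,379),(279,359)]
hsv=cv2.cvtColor(f["color"],cv2.COLOR_BGR2HSV)
print("table",depthpt(f,150,300),depthpt(f,380,430),"board",depthpt(f,425,285))
m=cv2.inRange(hsv,(12,90,70),(30,255,255))
P=[]
for u,v in seeds:
    w=m[v-9:v+10,u-9:u+10];ys,xs=np.nonzero(w)
    c=(u-9+xs.mean(),v-9+ys.mean());p=depthpt(f,round(c[0]),round(c[1]),w=1)
    P.append(p);print(np.array(c),len(xs),p,plane(f,*c,.070))
P=np.array([plane(f,*s,.07)[:2] for s in seeds])
print("knob",depthpt(f,332,307))
A=np.c_[2*P,np.ones(8)];x=np.linalg.lstsq(A,(P**2).sum(1),rcond=None)[0]
print("centre",x[:2],"R",np.sqrt(x[2]+x[:2]@x[:2]),np.degrees(np.arctan2(*(P-x[:2]).T[::-1])))
for n,(u,v) in dict(cupnear=(396,245),jar=(500,385),tin=(214,240),tong1=(430,320),tong2=(475,365),dish=(310,241),pot=(222,210)).items(): print(n,depthpt(f,u,v))
f=D["scene"]
for n,(u,v) in dict(board=(345,315),cup=(328,285),knob=(249,248),b1=(311,244),b2=(303,288),b3=(261,306),b4=(210,298),b5=(190,265),b6=(240,212),tablefront=(250,450),tin=(297,172),jar=(150,355),pot=(335,180)).items(): print(n,depthpt(f,u,v,w=1),plane(f,u,v,.07))
E
```

```text
table [ 0.327  0.206 -0.001] [ 0.468 -0.295  0.001] board [ 0.761 -0.143  0.015]
[253.907 313.147] 75 [ 0.433 -0.009  0.074] [ 0.434 -0.006  0.07 ]
[276.397 272.221] 68 [0.527 0.045 0.07 ] [0.527 0.044 0.07 ]
[325.298 256.404] 57 [0.628 0.015 0.069] [0.627 0.013 0.07 ]
[377.129 268.295] 132 [ 0.68  -0.078  0.071] [ 0.68  -0.078  0.07 ]
[407.061 305.   ] 180 [ 0.652 -0.179  0.074] [ 0.655 -0.178  0.07 ]
[393.842 352.168] 95 [ 0.558 -0.233  0.075] [ 0.56  -0.232  0.07 ]
[338.474 378.503] 173 [ 0.452 -0.207  0.072] [ 0.454 -0.206  0.07 ]
[278.536 357.794] 97 [ 0.405 -0.112  0.074] [ 0.406 -0.109  0.07 ]
knob [ 0.541 -0.097  0.084]
centre [ 0.543 -0.096] R 0.14000722102330154 [ 142.234   96.277   51.856    7.94   -38.974  -82.767 -128.648 -173.462]
cupnear [ 0.769 -0.05   0.056]
jar [ 0.599 -0.406  0.132]
tin [0.47  0.165 0.105]
tong1 [ 0.71  -0.202  0.   ]
tong2 [ 0.681 -0.329  0.015]
dish [0.671 0.109 0.014]
pot [0.538 0.235 0.098]
board [ 0.794 -0.065  0.011] [ 0.813 -0.098  0.07 ]
cup [ 0.733 -0.045  0.049] [ 0.742 -0.058  0.07 ]
knob [ 0.549 -0.091  0.085] [ 0.539 -0.082  0.07 ]
b1 [0.641 0.015 0.067] [0.643 0.013 0.07 ]
b2 [ 0.694 -0.083  0.046] [ 0.705 -0.096  0.07 ]
b3 [ 0.664 -0.183  0.069] [ 0.665 -0.183  0.07 ]
b4 [ 0.569 -0.233  0.071] [ 0.568 -0.232  0.07 ]
b5 [ 0.465 -0.194  0.064] [ 0.47  -0.197  0.07 ]
b6 [ 0.441 -0.008  0.069] [ 0.442 -0.009  0.07 ]
tablefront [ 0.817 -0.395 -0.001] [ 0.838 -0.408  0.07 ]
tin [0.483 0.162 0.105] [0.456 0.195 0.07 ]
jar [ 0.609 -0.405  0.127] [ 0.573 -0.394  0.07 ]
pot [ 0.717 -0.014  0.314] [0.555 0.23  0.07 ]
```

View pics/wrist0.png

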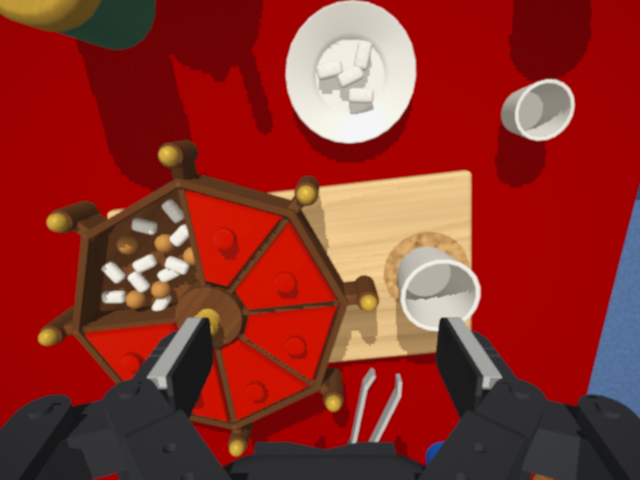

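Both views agree to about 1 cm: the axis is near (0.548,-0.095), the board direction is about 7°, and the open middle post is at 142°, so there are 3 clicks to go. The wrist view confirms this: bay at (145,265), cup at (438,290).

I'll push the post at 97° along +x (tool +y) at y≈0.047 with the fingers shut. First I hover above the gap behind it.

```bash
python3 -m pendant '[[6,-21,14,0,255],[12,-42,28,0,255],[18,-63,42,0,255],[24,-84,56,0,255],[30,-105,70,0,255],[36,-126,84,0,255],[42,-147,98,0,255],[47,-166,110,0,255]]' 20
python3 -m pendant '[[0,0,0,0,255],[0,0,0,0,255],[0,0,0,0,255],[0,0,0,0,255],[0,0,0,0,255],[0,0,0,0,255],[0,0,0,0,255],[0,0,0,0,255]]'
python3 - <<'E'
from cell import grab_frame
import cv2
a=grab_frame("side")["color"][200:400,180:440];b=grab_frame("scene")["color"][120:320,150:410]
cv2.imwrite("pics/a1.png",cv2.resize(cv2.vconcat([a]),None,fx=3,fy=3))
cv2.imwrite("pics/b1.png",cv2.resize(cv2.hconcat([a,b]),None,fx=1.5,fy=1.5))
E
```

```text
t: 0.95
eef_pos: [0.4827, 0.0473, 0.1206]
ee_rot: [-2.221, -2.221, 0.001]
contact_force: [0.3, -0.3, -0.9]
grip_width: -0.0002
t: 1.75
eef_pos: [0.4841, 0.047, 0.1213]
ee_rot: [2.221, 2.221, 0.0]
contact_force: [0.6, 0.2, 0.7]
grip_width: 0.0
```

View pics/b1.png

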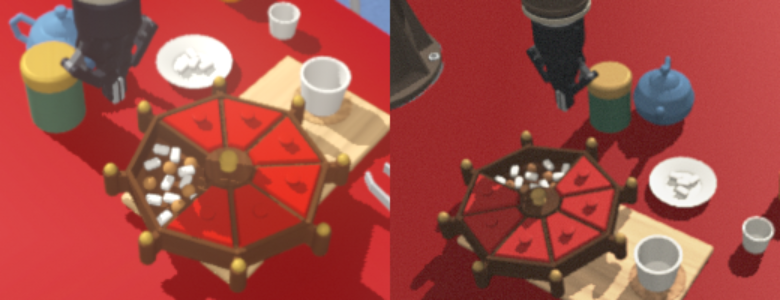

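The shut fingertips hover outside the gap between the posts, clear of the tin. I'll descend into the gap.

```bash
python3 -m pendant '[[0,0,10,0,255],[0,0,20,0,255],[0,0,30,0,255],[0,0,40,0,255],[0,0,50,0,255],[0,0,60,0,255],[0,0,69,0,255],[0,0,77,0,255]]'
python3 - <<'E'
from cell import grab_frame
import cv2
a=grab_frame("side")["color"][200:400,180:440];b=grab_frame("scene")["color"][120:320,150:410]
cv2.imwrite("pics/b2.png",cv2.resize(cv2.hconcat([a,b]),None,fx=1.5,fy=1.5))
E
```

```text
t: 2.65
eef_pos: [0.4839, 0.047, 0.0434]
ee_rot: [-2.221, -2.221, 0.0]
contact_force: [0.2, -0.5, -0.5]
grip_width: -0.0
```

View pics/b2.png

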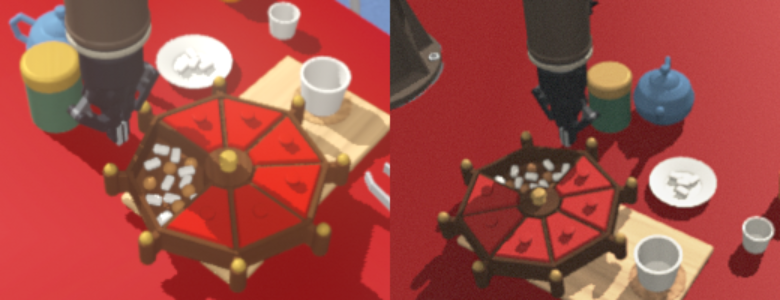

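The fingertip is in the gap behind the target post at (145,107) and touching nothing. I'll push to x≈0.556 first.

```bash
python3 -m pendant '[[0,8,0,0,255],[0,16,0,0,255],[0,24,0,0,255],[0,32,0,0,255],[0,40,0,0,255],[0,48,0,0,255],[0,56,0,0,255],[0,64,0,0,255]]'
python3 - <<'E'
from cell import grab_frame
import cv2
a=grab_frame("side")["color"][200:400,180:440];b=grab_frame("scene")["color"][120:320,150:410]
cv2.imwrite("pics/b3.png",cv2.resize(cv2.hconcat([a,b]),None,fx=1.5,fy=1.5))
E
```

```text
t: 3.55
eef_pos: [0.5485, 0.0469, 0.0442]
ee_rot: [-2.221, -2.222, 0.0]
contact_force: [-1.9, -2.1, 1.4]
grip_width: 0.0002
```

View pics/b3.png

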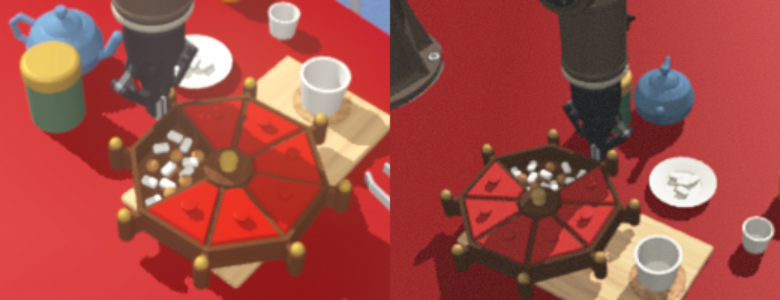

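The tray is following the finger: the post is now at (172,97), turned about 17°, with gentle force. I'll continue past half a click.

```bash
python3 -m pendant '[[0,5,0,0,255],[0,10,0,0,255],[0,15,0,0,255],[0,20,0,0,255],[0,25,0,0,255],[0,29,0,0,255],[0,29,0,0,255],[0,29,0,0,255]]'
cat > look.py <<'E'
import sys,pickle
from h import *
from cell import grab_frame
F={n:grab_frame(n) for n in("side","scene")};pickle.dump(F,open("f.pkl","wb"))
f=F["side"];c=np.array([.543,-.096])
hsv=cv2.cvtColor(f["color"],cv2.COLOR_BGR2HSV)
m=cv2.inRange(hsv,(15,100,70),(30,255,255))
n,l,s,ct=cv2.connectedComponentsWithStats(m)
A=[]
for i in range(1,n):
    p=plane(f,*ct[i],.07)[:2]-c
    if s[i,4]>25 and .125<np.hypot(*p)<.155: A.append(np.degrees(np.arctan2(p[1],p[0])))
A=np.array(A);print("post angles",np.round(A,1),"mod45",np.round(A%45,1))
# open bay: white sweets centroid direction
w=cv2.inRange(hsv,(0,0,150),(180,60,255));ys,xs=np.nonzero(w)
q=np.array([plane(f,x,y,.045)[:2]-c for x,y in zip(xs,ys)]);q=q[np.hypot(*q.T)<.108]
print("sweets dir",np.degrees(np.arctan2(q[:,1].mean(),q[:,0].mean())),len(q))
if len(sys.argv)>1:
    a=f["color"][200:400,180:440];b=F["scene"]["color"][120:320,150:410]
    cv2.imwrite(sys.argv[1],cv2.resize(cv2.hconcat([a,b]),None,fx=1.5,fy=1.5))
E
python3 look.py pics/b4.png
```

```text
t: 4.45
eef_pos: [0.5769, 0.047, 0.0442]
ee_rot: [-2.221, -2.221, 0.0]
contact_force: [-0.3, -0.3, -1.0]
grip_width: -0.0004
post angles [  51.     8.3   95.1  139.2  163.9  -83.4 -175.6 -129.6 -123.5 -137.3] mod45 [ 6.   8.3  5.1  4.2 28.9  6.6  4.4  5.4 11.5 42.7]
sweets dir 90.7464744214226 512
```

View pics/b4.png

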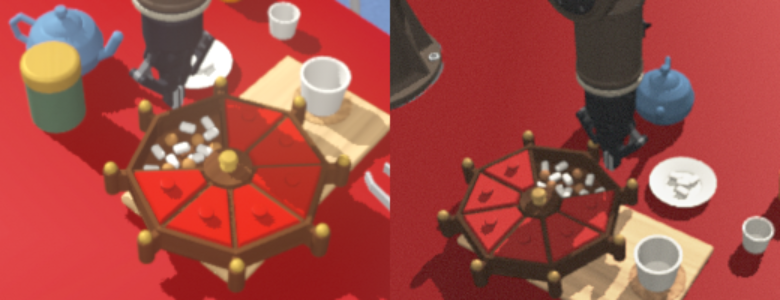

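One click done. The bay now points to 91°, its middle post is at (145,107), and there is no contact force. Now lift, go back, lower, and push again.

```bash
python3 -m pendant '[[0,0,-18,0,255],[0,0,-36,0,255],[0,0,-54,0,255],[0,-18,-54,0,255],[0,-38,-54,0,255],[0,-58,-54,0,255],[0,-78,-54,0,255],[0,-93,-54,0,255]]'
python3 -m pendant '[[0,0,0,0,255],[0,0,0,0,255],[0,0,10,0,255],[0,0,20,0,255],[0,0,30,0,255],[0,0,40,0,255],[0,0,50,0,255],[0,0,54,0,255]]'
python3 -m pendant '[[0,8,0,0,255],[0,16,0,0,255],[0,24,0,0,255],[0,32,0,0,255],[0,40,0,0,255],[0,48,0,0,255],[0,56,0,0,255],[0,64,0,0,255]]'
python3 -m pendant '[[0,5,0,0,255],[0,10,0,0,255],[0,15,0,0,255],[0,20,0,0,255],[0,25,0,0,255],[0,29,0,0,255],[0,29,0,0,255],[0,29,0,0,255]]'
python3 look.py pics/b5.png
```

```text
t: 5.35
eef_pos: [0.4824, 0.047, 0.0983]
ee_rot: [-2.221, -2.221, 0.001]
contact_force: [0.3, -0.6, 0.2]
grip_width: -0.0
t: 6.15
eef_pos: [0.4834, 0.047, 0.0429]
ee_rot: [-2.221, -2.221, 0.002]
contact_force: [0.2, 0.9, 0.3]
grip_width: -0.0001
t: 6.95
eef_pos: [0.5486, 0.0469, 0.0443]
ee_rot: [-2.221, -2.222, 0.0]
contact_force: [-2.9, -1.7, 0.0]
grip_width: -0.0002
t: 7.75
eef_pos: [0.5769, 0.047, 0.0442]
ee_rot: [-2.221, -2.221, 0.0]
contact_force: [-0.3, -0.2, -0.1]
grip_width: 0.0002
post angles [  51.1    9.5   95.2  139.2  163.8  -83.3 -175.5 -129.5 -123.4 -137.3] mod45 [ 6.1  9.5  5.2  4.2 28.8  6.7  4.5  5.5 11.6 42.7]
sweets dir 49.88439473345484 449
```

View pics/b5.png

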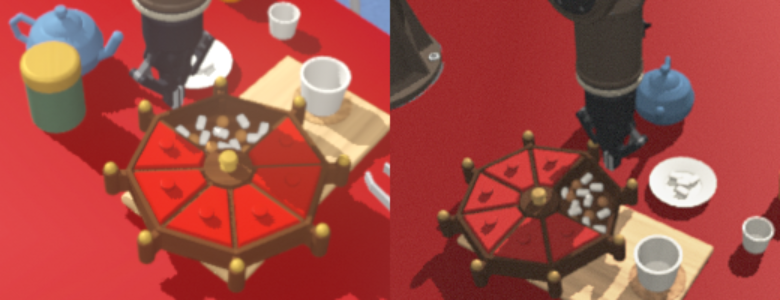

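Second click done: the bay points to 50° and its middle post is at (220,85), so one click remains. I'll do the same stroke once more, then lift away.

```bash
python3 -m pendant '[[0,0,-18,0,255],[0,0,-36,0,255],[0,0,-54,0,255],[0,-18,-54,0,255],[0,-38,-54,0,255],[0,-58,-54,0,255],[0,-78,-54,0,255],[0,-93,-54,0,255]]'
python3 -m pendant '[[0,0,0,0,255],[0,0,0,0,255],[0,0,10,0,255],[0,0,20,0,255],[0,0,30,0,255],[0,0,40,0,255],[0,0,50,0,255],[0,0,54,0,255]]'
python3 -m pendant '[[0,8,0,0,255],[0,16,0,0,255],[0,24,0,0,255],[0,32,0,0,255],[0,40,0,0,255],[0,48,0,0,255],[0,56,0,0,255],[0,64,0,0,255]]'
python3 -m pendant '[[0,5,0,0,255],[0,10,0,0,255],[0,15,0,0,255],[0,20,0,0,255],[0,25,0,0,255],[0,29,0,0,255],[0,29,0,0,255],[0,29,0,0,255]]'
python3 look.py
python3 -m pendant '[[0,0,-18,0,255],[0,0,-36,0,255],[0,0,-54,0,255],[0,0,-72,0,255],[0,0,-90,0,255],[0,0,-108,0,255],[0,0,-126,0,255],[0,0,-126,0,255]]'
python3 look.py pics/b6.png
```

```text
t: 8.65
eef_pos: [0.4824, 0.047, 0.0983]
ee_rot: [-2.221, -2.221, 0.001]
contact_force: [0.3, 0.6, -0.4]
grip_width: 0.0003
t: 9.45
eef_pos: [0.4834, 0.047, 0.0429]
ee_rot: [-2.221, -2.221, 0.002]
contact_force: [-1.3, 1.0, 0.4]
grip_width: -0.0001
t: 10.25
eef_pos: [0.5486, 0.0469, 0.0443]
ee_rot: [2.221, 2.222, -0.0]
contact_force: [-2.9, -1.4, 0.6]
grip_width: 0.0
t: 11.05
eef_pos: [0.5769, 0.047, 0.0443]
ee_rot: [-2.221, -2.221, 0.0]
contact_force: [-0.4, -0.1, 0.7]
grip_width: -0.0003
post angles [  51.1    9.6   95.2  139.3  163.7  -83.4 -175.4 -129.5 -123.4 -137.3] mod45 [ 6.1  9.6  5.2  4.3 28.7  6.6  4.6  5.5 11.6 42.7]
sweets dir 9.607360260459878 490
t: 11.95
eef_pos: [0.5781, 0.0471, 0.1725]
ee_rot: [2.22, 2.22, 0.004]
contact_force: [-0.5, 0.6, -0.6]
grip_width: 0.0002
post angles [  51.8    8.8   95.8  140.   163.6  -82.7 -174.9 -128.8 -123.  -136.9] mod45 [ 6.8  8.8  5.8  5.  28.6  7.3  5.1  6.2 12.  43.1]
sweets dir 9.767668855958046 509
```

View pics/b6.png

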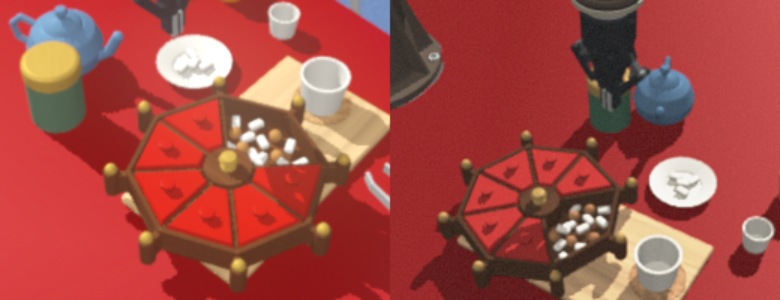

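The bay's middle post (298,103) faces the cup (325,85). The posts crept about 0.6° between the two looks, so I'll wait once more, check they are still, and hand in.

```bash
python3 -m pendant '[[0,0,0,0,255],[0,0,0,0,255],[0,0,0,0,255],[0,0,0,0,255],[0,0,0,0,255],[0,0,0,0,255],[0,0,0,0,255],[0,0,0,0,255]]'
python3 look.py
python3 - <<'E'
from h import *
a=pickle.load(open("f0.pkl","rb"));b=pickle.load(open("f.pkl","rb"))
for n,(u,v) in dict(cup=(396,245),jar=(500,385),tin=(214,240),dish=(310,241),tong=(475,365),pot=(222,222)).items():
    A,B=[x["side"]["color"][v-22:v+23,u-22:u+23].astype(float) for x in(a,b)]
    print(n,np.round(cv2.phaseCorrelate(A.mean(2),B.mean(2))[0],2))
from cell import ticket
print(ticket.sign_off())
E
```

```text
t: 12.85
eef_pos: [0.577, 0.047, 0.1703]
ee_rot: [2.221, 2.221, 0.0]
contact_force: [0.0, 0.4, 0.1]
grip_width: 0.0
post angles [  51.8    8.8   95.8  140.   163.6  -82.7 -174.9 -128.8 -123.  -136.9] mod45 [ 6.8  8.8  5.8  5.  28.6  7.3  5.1  6.2 12.  43.1]
sweets dir 9.689269659392249 509
cup [0.5  0.48]
jar [0.66 0.36]
tin [0.48 0.5 ]
dish [0.55 0.54]
tong [0.46 0.54]
pot [0.52 0.48]
the job is handed in; nothing more can be done
None
```

The tray is at the cup: I turned it three clicks clockwise with the shut fingertips, pushing one post per click. The open bay's middle post now faces the tea cup, and I handed the job in at about 12.9 s; no verdict was reported.

- **Tray at rest:** in the last two looks every post angle was the same. The post facing the cup read 8.8° and the sweets' centre 9.7°. The board direction is about 7°, so this is the right click stop within camera error.
- **Small creep:** the posts moved about 0.6° between the look with the finger still low and the one after lifting. I waited one more call and they stayed put.
- **Contact:** the force readings at the end of each move never went above about 4 N. At hand-in the gripper was clear, about 0.17 m up, reading about 0 N.
- **Bystanders:** the cup, teapot, jar, tong, tin and dish shifted less than 1 pixel in the side view. Nearly all of that is a common half-pixel offset, so none of them moved visibly.
- **Disagreement:** the two fixed cameras placed the tray's axis about 1 cm apart along x. I worked from the mean, and the pushes were not affected.

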